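# Slide the gauge plate under the thickness gauge's bridge and press the plunger

### The job

Push the flat metal gauge plate along the bench, under the low bridge of the thickness gauge, until its far end lies squarely against the gauge's back stop; then, with the plate there, press the plunger on top of the bridge down until its foot meets the plate, and let it spring back up. Only push and press: never grip, lift or tip the plate. Leave the tape roll, the small pot and the bur box where they stand.

Things in the scene. Friction and masses are not known exactly. Their poses are not given: they have to be found in the camera images.
- gauge: Thickness gauge fixed to the bench: dark steel U-frame, open towards the plate, low grey bridge across it. Origin on the bench midway under the bridge; +x = direction in which the plate slides in, z up. Passage 114 mm wide (y -57 to +57) between side posts and 12 mm high rails; equally high flared ears before the posts (x -44 to -19, out to y +-75). Plate home: its origin at x = -20 mm.
- mouth (a point): Middle of the lower front edge of the gauge's bridge (gauge x = -20 mm, y = 0), 16 mm above the bench; axes as the gauge. The bridge is 40 mm deep, 146 mm wide, its top 32 mm above the bench (screw heads to 35 mm).
- stop (a point): Middle of the near face of the gauge's back stop, a steel bar 14 mm high and 16 mm thick across the passage, at gauge x = +45 mm; the point is 7 mm above the bench; axes as the gauge.
- plate: Loose flat aluminium plate on the bench before the gauge: 130 mm long (x), 100 wide (y), 12 thick, 0.25 to 0.5 kg. Origin: centre of its underside. Its +x end (far end) roughly faces the gauge; a dark dot marks the near end. 4 mm headroom under the bridge; when home its near end stands out 65 mm before the bridge. Sliding it takes about 1 to 5 N.
- plunger_top (a point): Centre of the top face of the steel plunger's round head (24 mm across, 6 mm thick) above the middle of the bridge (gauge frame x = 0, y = 0), 58 mm above the bench when up. It stands on a bush 28 mm across that rises to 42 mm. It is pressed straight down.
- plunger (a joint): Travel of the plunger in m: 0 up, grows as it is pressed down, at most 0.006. The foot meets the plate at about 0.004. A spring pushes it back up: about 2 N at the top, 4 N when the foot meets the plate.
- tape: Bystander: yellow masking tape roll lying flat, 48 mm across, 12 mm high, origin at the centre of its underside. Stands to one side of the gauge or the plate's path, at least 130 mm from its centre line; not to be moved.
- pot: Bystander: small screw-top pot with a dark lid, 41 mm across, 34 mm high, origin at the centre of its underside. To one side like the tape roll; not to be moved.
- bur_case: Bystander: small clear bur box with a coloured cap, 12 x 44 x 12 mm (x, y, z), origin at the centre of its underside. To one side like the tape roll; not to be moved.
Things that resemble listed ones, but are neither listed nor needed, are in the scene too. Of the things that look like the plate, take the one that is farthest to the robot's left at the start.

How it is judged:
On the way, in this order (a step that is already met when the one before it is completed fails the run):
1. the plate lies under the bridge with its far end squarely against the back stop (x of plate in the frame of gauge above -0.0245 m and y of plate in the frame of gauge between -0.012 and 0.012 m and angle between the x axis of plate and the x axis of gauge, either way round below 0.06 rad), for 0.2 s.
2. the plunger is pressed down onto the plate, which is still home (value of joint plunger above 0.0034 m and x of plate in the frame of gauge above -0.0245 m and angle between the x axis of plate and the x axis of gauge, either way round below 0.06 rad), for 0.1 s.
At the end, for the whole second after the job is handed in: The plate lies flat and at rest in the gauge, its far end within 4.5 mm of the back stop and square to it within 0.06 rad, and the plunger is up again (within 1 mm) (all of step 1 and angle between plate's own z axis and vertical below 0.03 rad and height (world z) of plate below 0.004 m and linear speed of plate below 0.01 m/s and value of joint plunger below 0.001 m); the robot touches nothing.
It fails at once if the plate is tipped (more than 0.06 rad) (angle between plate's own z axis and vertical above 0.06 rad).
It fails at once if the plate is lifted off the bench (more than 5 mm) (height (world z) of plate above 0.005 m).
It fails at once if the tape roll, the pot or the bur box is moved (more than 15 mm) (distance of any of tape, pot, bur_case from where it was at the start of the episode above 0.015 m).
It also fails if it takes over 59 s, if anything falls off the work surface, if the arm or the gripper's body presses on something with over 40 N, if the wrist force passes 120 N, or if a joint passes its speed limit or range.

### The arm

A 6-joint arm with a two-finger parallel gripper is mounted at the origin on a cart in front of the work surface, level with it; the furniture and walls round the work are solid. World frame = base frame: x ahead of the robot, y to its left, z up, the work surface at z = 0. Lengths are in m, angles in rad, forces in N, time in s.
With the tool pointing down it reaches from about 0.25 to 0.725 m from the base axis. Payload 4 kg.
Tool frame: the origin (TCP) lies midway between the tips of the shut fingers; the grasp point (between the pads) lies 19 mm behind it; z points along the fingers, y is the line along which they close (so a half turn about z gives the same grasp; the last joint's range is limited). The gripper opens to 85 mm and grips with 20 to 120 N. Pads are 22 mm wide; open, the fingers measure 114 mm over their backs; the gripper's body (76 mm by 85 mm) begins 54 mm behind the grasp point. The pads swing forward as they close: fully open they stand 13 mm farther back than shut.
Start: joints at [-1.215, 0.241, 0.005, 1.335, 0, 1.571], TCP at [0.174, -0.469, 0.231] pointing down, gripper open.
Joint ranges: [-2.72, 2.72], [-1.05, 1.87], [-1.09, 1.28], [-1.99, 2.15], [-1.42, 1.44], [-3.14, 3.14]. Speed limits (rad/s): [2.79, 2.79, 3.14, 3.14, 3.14, 3.14].

### API

Orientations are given as a rotation vector (axis times angle).
In Python, from rig import ctrl, imaging gives the robot as it stands.
- The arm moves only by the tool jog_arm, never from a script. Its arguments are lists of equal length, an entry for each row: "travel": the shift along the tool's x, y, z in mm, a list of three; "rot": the turn, a rotation vector about the tool's x, y, z in degrees, a list of three; "gripper": the closure, from 0 (fully open) to 1 (shut). A call has 1 to 20 rows; each row is the pose to reach, as a shift and turn from the pose commanded when the call began, along the tool's axes at that moment; what a row does not reach only later rows make up. A row lasts 1/8 s, in which the tool goes at most 62.5 mm and 10.7 degrees, less where a joint would pass 70% of its speed; a pose out of reach is approached as far as the arm can. A call with a gripper value outside its range is refused whole. The fingers move at their own pace and stop on an object; the grip force is fixed at half the most. Time passes only in rows, so rows that repeat a pose let the fingers close. It gives the time, the measured TCP pose, the force, the opening and the grip force at its end, in the units of the state.
- ctrl.get_obs(): the state, without advancing time (a new reading comes with each control period).
- imaging.snapshot(name): name is "scene" or "top"; returns (picture, depth): 420x560x3 uint8, red, green, blue; 420x560 float32, m along the optical axis (not along the pixel's ray), 0 where there is no reading.
- imaging.camera_model(name): a dict with "mtx" (3x3 intrinsics, pixels), "R" (3x3) and "t" (3): a world point X has camera coordinates R X + t. Camera axes: x right, y down, z forward; pixel columns grow to the right and rows downward; lengths in m; the calibration is good to about 2 mm. A picture is of the moment at which its call begins. camera_model takes no time and is no camera call.
- ctrl.close_job(): hands the job in; it is judged then, once.
The state is a dict: "time": time; "qpos": joint angles; "joint_velocities": joint speeds; "joint_efforts": joint torques, N m; "position": TCP position; "tool_rot": TCP orientation; "contact_force": force on the tool from outside, world axes, zero at the start; "wrist_torque": the same for the moment, N m; "width": finger opening in m; "grasp_force": force on a finger pad.
Only numpy, scipy, OpenCV 4.12 (cv2) and the standard library are available. Lean on these libraries where they do the work, as an engineer would, in place of code of your own. Each camera call takes 0.05 s, during which the arm holds its last target. There are 200 camera calls.

## Working session

There is one attempt and no reset: what is moved stays moved. The work goes in short steps, Python scripts to look and compute and a tool call to move; the robot and the scene stay as the last step left them, time stands still between calls to the robot, and variables do not carry over. Pictures are saved under pics/ and viewed, at most 10 in all, crops included, and the job is handed in when it is done.

Besides the shell and the picture viewer there is one more tool, called as a command line: name --argument value ..., lists and objects as JSON in quotes. jog_arm: Moves the arm, as the interface text tells. Its arguments: {"type":"object","properties":{"travel":{"type":"array"},"rot":{"type":"array"},"gripper":{"type":"array"}},"required":["travel","rot","gripper"]}

```bash
mkdir -p pics; ls
cat > h.py <<'E'
import numpy as np, cv2
from rig import ctrl, imaging
def snap(n,f):
    p,d=imaging.snapshot(n); cv2.imwrite(f'pics/{f}.png',p[:,:,::-1]); np.savez(f'pics/{f}.npz',p=p,d=d); return p,d
def cast(n,uv,z):
    m=imaging.camera_model(n); K,R,t=[np.array(m[k]) for k in('mtx','R','t')]
    uv=np.atleast_2d(np.array(uv,float)); r=(np.linalg.inv(K)@np.c_[uv,np.ones(len(uv))].T).T@R
    c=-R.T@t; return c+r*((z-c[2])/r[:,2])[:,None]
def cloud(n,d):
    m=imaging.camera_model(n); K,R,t=[np.array(m[k]) for k in('mtx','R','t')]
    v,u=np.mgrid[:d.shape[0],:d.shape[1]]
    P=np.stack([(u-K[0,2])/K[0,0]*d,(v-K[1,2])/K[1,1]*d,d],-1)
    return (P-t)@R
E
python3 - <<'E'
from h import *
print(ctrl.get_obs())
for n in('top','scene'):
    snap(n,n+'0'); m=imaging.camera_model(n); print(n,m['mtx'],-np.array(m['R']).T@m['t'])
E
```

```text
pics
{'time': 0.0, 'qpos': array([-1.21502257e+00,  2.41365510e-01,  3.68254836e-03,  1.33516161e+00,
        2.99255319e-05,  1.57074630e+00]), 'joint_velocities': array([-8.55109200e-05, -1.43467399e-05, -9.84700123e-04,  3.83776840e-04,
       -1.09199288e-03, -1.74509452e-03]), 'joint_efforts': array([ 1.30904416e-03, -3.72317505e+01,  2.52409154e+01,  1.67942868e-02,
        8.22666948e-05,  4.50552715e-07]), 'position': array([ 0.17394459, -0.46808854,  0.23042073]), 'tool_rot': array([-3.09001445e+00, -5.55625007e-01,  5.22635203e-04]), 'contact_force': array([ 0.75472505,  0.4682709 , -0.43894832]), 'wrist_torque': array([-0.02053448, -0.04746054, -0.03897724]), 'grasp_force': 0.0, 'width': 0.08526663921329433}
top [[416.40438063   0.         276.25277865]
 [  0.         416.40438063 211.76281689]
 [  0.           0.           1.        ]] [0.46355152 0.01137503 0.91337028]
scene [[425.57626254   0.         279.65384011]
 [  0.         425.57626254 208.02535409]
 [  0.           0.           1.        ]] [0.86265147 0.38479915 0.79011652]
```

View pics/top0.png

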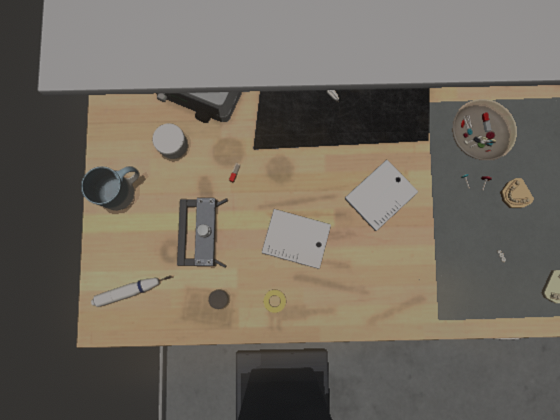

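View pics/scene0.png

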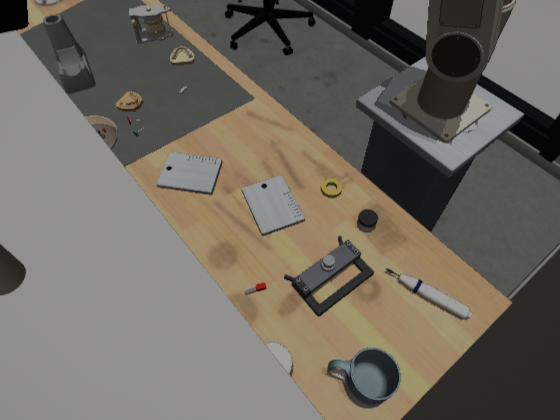

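The top view shows the gauge at (203,232), opening to the right. The leftmost plate is at (297,239) with its dot at (319,245), on the near end. A lookalike plate is at (381,195). The tape is at (275,300), the pot at (219,299) and the bur box at (234,173). Next I'll measure.

Run:
```python
from h import *
z=np.load('pics/top0.npz');p,d=z['p'],z['d']
g=cv2.cvtColor(p,cv2.COLOR_RGB2HSV)
m=((g[...,1]<45)&(g[...,2]>140)).astype(np.uint8)
m=cv2.morphologyEx(m,cv2.MORPH_CLOSE,np.ones((5,5)))
for c in cv2.findContours(m,0,2)[0]:
    if 1500<cv2.contourArea(c)<6000:
        r=cv2.minAreaRect(c); b=cast('top',cv2.boxPoints(r),.012)
        print('plate',r,b.mean(0),np.linalg.norm(np.diff(b[:3],axis=0),axis=1)); print(b.round(4))
print('dot',cast('top',[[319,245]],.012))
P=cloud('top',d)
# bridge by depth
s=np.zeros_like(m); s[185:285,165:235]=1
h=P[...,2]
mb=(s>0)&(h>.024)&(h<.040)
c=max(cv2.findContours(mb.astype(np.uint8),0,2)[0],key=cv2.contourArea); r=cv2.minAreaRect(c); b=cast('top',cv2.boxPoints(r),.032)
print('bridge',r,b.mean(0),np.linalg.norm(np.diff(b[:3],axis=0),axis=1));print(b.round(4))
mp=(s>0)&(h>.05)&(h<.07); print('plunger',mp.sum(),np.median(P[mp],0), P[mp].mean(0))
# dark frame
mf=((p.max(2)<70)&(s>0)).astype(np.uint8); 
c=max(cv2.findContours(mf,0,2)[0],key=cv2.contourArea);print(c.reshape(-1,2).min(0),c.reshape(-1,2).max(0))
print('h range near plate',np.percentile(h[225:250,280:310],[5,50,95]),'table',np.median(h[300:330,300:400]))
for n,u,zz in(('tape',(275,300),.012),('pot',(219,299),.034),('bur',(234,173),.012)):print(n,cast('top',[u],zz))
big=cv2.resize(p[150:320,160:360],None,fx=4,fy=3.5,interpolation=cv2.INTER_CUBIC);
cv2.imwrite('pics/crop.png',cv2.resize(p[165:315,165:345],None,fx=4,fy=4,interpolation=cv2.INTER_CUBIC)[:,:,::-1])
```

```text
plate ((296.1361083984375, 238.010009765625), (60.00576400756836, 45.124759674072266), 15.52410888671875) [ 0.53996446 -0.03332721  0.012     ] [0.09845709 0.13089445]
[[ 0.5116  0.0429  0.012 ]
 [ 0.606   0.0148  0.012 ]
 [ 0.5678 -0.1104  0.012 ]
 [ 0.4745 -0.0806  0.012 ]]
plate ((381.5395202636719, 193.89430236816406), (45.7559928894043, 57.213924407958984), 47.04541015625) [ 0.63322251 -0.22444779  0.012     ] [0.13025502 0.10060103]
[[ 0.6283 -0.1436  0.012 ]
 [ 0.7146 -0.2411  0.012 ]
 [ 0.6371 -0.3052  0.012 ]
 [ 0.5529 -0.2079  0.012 ]]
dot [[ 0.52331995 -0.08239108  0.012     ]]
bridge ((204.93435668945312, 231.1739044189453), (19.357669830322266, 68.3788070678711), 2.2457425594329834) [0.5575741  0.16092999 0.032     ] [0.14587543 0.04168939]
[[0.4859 0.1838 0.032 ]
 [0.6317 0.1791 0.032 ]
 [0.6292 0.1375 0.032 ]
 [0.4835 0.1432 0.032 ]]
plunger 103 [0.55828217 0.16079501 0.05771344] [0.55782195 0.16122074 0.05770937]
[178 200] [195 265]
h range near plate [0.00925247 0.01202784 0.01448667] table 0.0001901080222582001
tape [[0.40886007 0.01527258 0.012     ]]
pot [[0.4147825  0.13105237 0.034     ]]
bur [[0.6870605  0.10027368 0.012     ]]
```

View pics/crop.png

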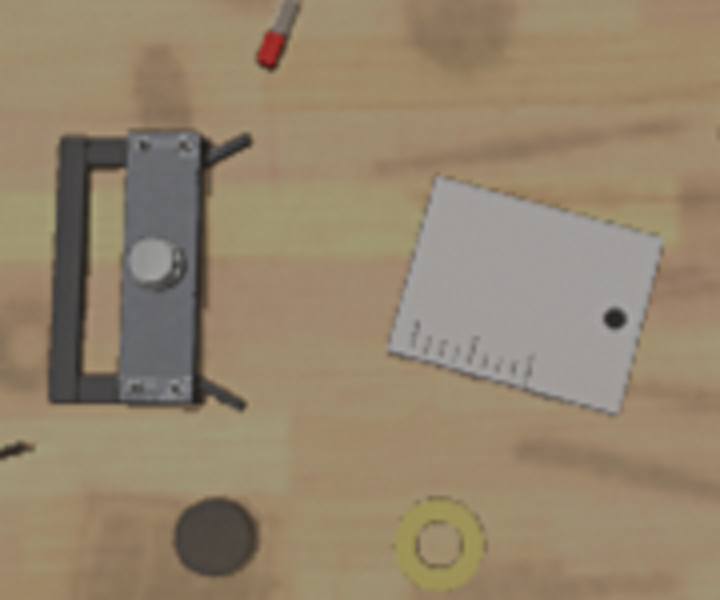

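The crop confirms the plate, with its dot end away from the gauge. The gauge is open to the right, its bridge edges running (203,130) to (193,403), about 2° off the image axis. In the gauge frame the plate sits at about (-194, +10) mm and -14.6°. I'll move to a pre-push pose behind the near end, with the fingers partly closed and in line with that edge.

jog_arm --travel '[[20, -10, 5], [65, -30, 20], [115, -55, 35], [170, -80, 50], [225, -105, 65], [280, -130, 80], [335, -155, 100], [385, -180, 115], [420, -196, 125], [436, -203, 130], [436, -203, 130], [436, -203, 130]]' --rot '[[0, 0, -2], [0, 0, -8], [0, 0, -14], [0, 0, -20], [0, 0, -26], [0, 0, -32], [0, 0, -38], [0, 0, -44], [0, 0, -50], [0, 0, -52.8], [0, 0, -52.8], [0, 0, -52.8]]' --gripper '[0.35, 0.35, 0.35, 0.35, 0.35, 0.35, 0.35, 0.35, 0.35, 0.35, 0.35, 0.35]'

```text
time: 1.6
position: [0.5113, -0.1275, 0.1015]
tool_rot: [-2.524, -1.87, 0.001]
contact_force: [0.0, -0.9, 0.8]
width: 0.0555
grasp_force: 0.0
```

jog_arm --travel '[[0, 0, 15], [0, 0, 40], [0, 0, 65], [0, 0, 85], [0, 0, 94], [0, 0, 97], [0, 0, 97]]' --rot '[[0, 0, 0], [0, 0, 0], [0, 0, 0], [0, 0, 0], [0, 0, 0], [0, 0, 0], [0, 0, 0]]' --gripper '[0.35, 0.35, 0.35, 0.35, 0.35, 0.35, 0.35]'

```text
time: 2.48
position: [0.5124, -0.1268, 0.0047]
tool_rot: [2.522, 1.872, 0.001]
contact_force: [-0.2, -0.8, -0.3]
width: 0.0557
grasp_force: 0.0
```

Run:
```python
from h import *
print(ctrl.get_obs()['position'],ctrl.get_obs()['contact_force'])
snap('scene','s1'); p=np.load('pics/s1.npz')['p']
cv2.imwrite('pics/s1c.png',cv2.resize(p[110:310,150:420],None,fx=2.9,fy=2.9)[:,:,::-1])
```

```text
[ 0.51237666 -0.12684415  0.00466739] [-0.23325976 -0.76208325 -0.26749777]
```

View pics/s1c.png

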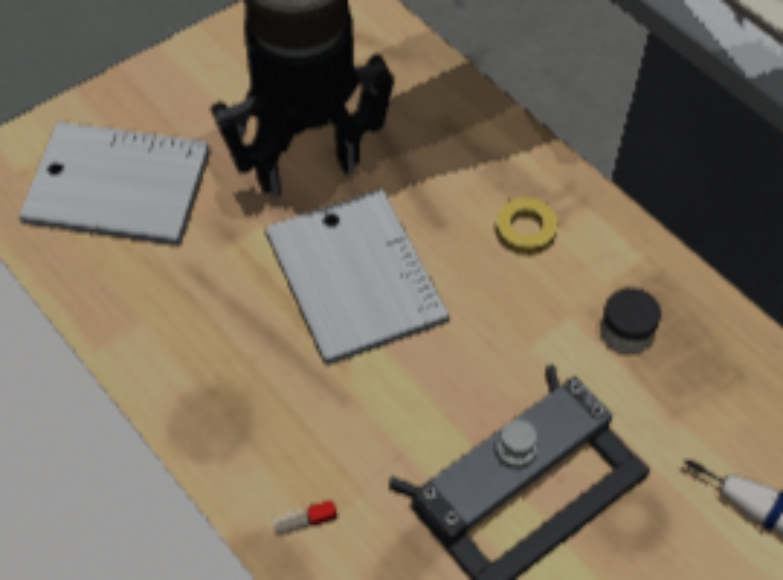

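The fingers stand behind the dot end in line with the plate edge, at about crop (270,185) and (350,160). By my linkage estimate the tips are about 4 mm above the TCP, so I'll lower 5 mm more.

jog_arm --travel '[[0, 0, 2], [0, 0, 4], [0, 0, 5], [0, 0, 5]]' --rot '[[0, 0, 0], [0, 0, 0], [0, 0, 0], [0, 0, 0]]' --gripper '[0.35, 0.35, 0.35, 0.35]'

```text
time: 3.02
position: [0.5121, -0.1265, -0.0008]
tool_rot: [-2.522, -1.873, 0.0]
contact_force: [0.2, 0.5, 0.7]
width: 0.0558
grasp_force: 0.0
```

jog_arm --travel '[[4, 0, 0], [9, 0, 0], [14, 0, 0], [19, 0, 0], [23, 0, 0], [27, 0, 0], [31, 0, 0], [34, 0, 0], [36, 0, 0], [36, 0, 0]]' --rot '[[0, 0, 0], [0, 0, 0], [0, 0, 0], [0, 0, 0], [0, 0, 0], [0, 0, 0], [0, 0, 0], [0, 0, 0], [0, 0, 0], [0, 0, 0]]' --gripper '[0.35, 0.35, 0.35, 0.35, 0.35, 0.35, 0.35, 0.35, 0.35, 0.35]'

```text
time: 4.28
position: [0.5227, -0.0918, -0.0007]
tool_rot: [-2.522, -1.873, -0.001]
contact_force: [-0.6, -2.9, 0.1]
width: 0.0557
grasp_force: 1.1
```

```bash
cat >> h.py <<'E'
G=np.array([.5577,.161]); A=np.radians(87.8)
EX=np.array([np.cos(A),np.sin(A)]); EY=np.array([-EX[1],EX[0]])
def gf(X): X=np.atleast_2d(X)[:,:2]-G; return np.c_[X@EX,X@EY]*1000
def corners(name):
    """plate visible part from scene view: 4-corner fit of light mask, gauge frame mm"""
    p,d=snap('scene',name); P=cloud('scene',d); g=cv2.cvtColor(p,cv2.COLOR_RGB2HSV)
    q=gf(P.reshape(-1,3)).reshape(*d.shape,2)
    m=(g[...,1]<50)&(g[...,2]>120)&(abs(P[...,2]-.012)<.008)&(q[...,0]>-290)&(q[...,0]<-24)&(abs(q[...,1])<85)
    m=cv2.morphologyEx(m.astype(np.uint8),cv2.MORPH_CLOSE,np.ones((5,5)))
    c=max(cv2.findContours(m,0,2)[0],key=cv2.contourArea).reshape(-1,2)
    w=gf(cast('scene',c,.012)).astype(np.float32); r=cv2.minAreaRect(w); return r,cv2.boxPoints(r),w
E
python3 - <<'E'
from h import *
o=ctrl.get_obs(); print(o['position'],o['contact_force'],gf(o['position']))
r,b,w=corners('s2'); print(r,b)
E
```

```text
[ 0.52268965 -0.09181898 -0.00066682] [-0.61723129 -2.93153843  0.07944869] [[-253.9766018    25.27938097]]
((-181.16287231445312, 4.848136901855469), (97.86888122558594, 127.10467529296875), 75.45560455322266) [[-254.96748   -26.55821 ]
 [-131.93608   -58.47802 ]
 [-107.35826    36.254486]
 [-230.38966    68.17429 ]]
```

jog_arm --travel '[[3.5, 1.3, 0], [7, 2.5, 0], [10.6, 3.7, 0], [14.1, 4.8, 0], [17.7, 5.9, 0], [21.3, 6.8, 0], [25, 7.8, 0], [28.6, 8.6, 0], [32.2, 9.4, 0], [35.9, 10.2, 0], [39.6, 10.8, 0], [43.2, 11.4, 0], [46.9, 12, 0], [50.5, 12.5, 0], [52.9, 12.7, 0], [52.9, 12.7, 0]]' --rot '[[0, 0, -1], [0, 0, -2], [0, 0, -3], [0, 0, -4], [0, 0, -5], [0, 0, -6], [0, 0, -7], [0, 0, -8], [0, 0, -9], [0, 0, -10], [0, 0, -11], [0, 0, -12], [0, 0, -13], [0, 0, -14], [0, 0, -14.6], [0, 0, -14.6]]' --gripper '[0.35, 0.35, 0.35, 0.35, 0.35, 0.35, 0.35, 0.35, 0.35, 0.35, 0.35, 0.35, 0.35, 0.35, 0.35, 0.35]'

```text
time: 6.32
position: [0.5502, -0.0446, -0.0007]
tool_rot: [-2.263, -2.179, -0.001]
contact_force: [-0.1, -1.7, -0.3]
width: 0.0555
grasp_force: 0.8
```

Run:
```python
from h import *
o=ctrl.get_obs(); print(o['position'],o['contact_force'],gf(o['position']), np.degrees(2*np.arctan2(-o['tool_rot'][1],-o['tool_rot'][0])))
r,b,w=corners('s3'); print(r,b)
p=np.load('pics/s3.npz')['p']
cv2.imwrite('pics/s3c.png',cv2.resize(p[150:320,200:420],None,fx=3.4,fy=3.4)[:,:,::-1])
```

```text
[ 0.55023557 -0.04460954 -0.00069177] [-0.07891401 -1.73572749 -0.30518062] [[-205.74453293   -0.43397183]] 87.82619296153958
((-130.21922302246094, -1.6669235229492188), (97.56417083740234, 128.3523406982422), 89.98719024658203) [[-194.4063    -50.43466 ]
 [ -66.05396   -50.463356]
 [ -66.03215    47.100815]
 [-194.38449    47.12951 ]]
```

View pics/s3c.png

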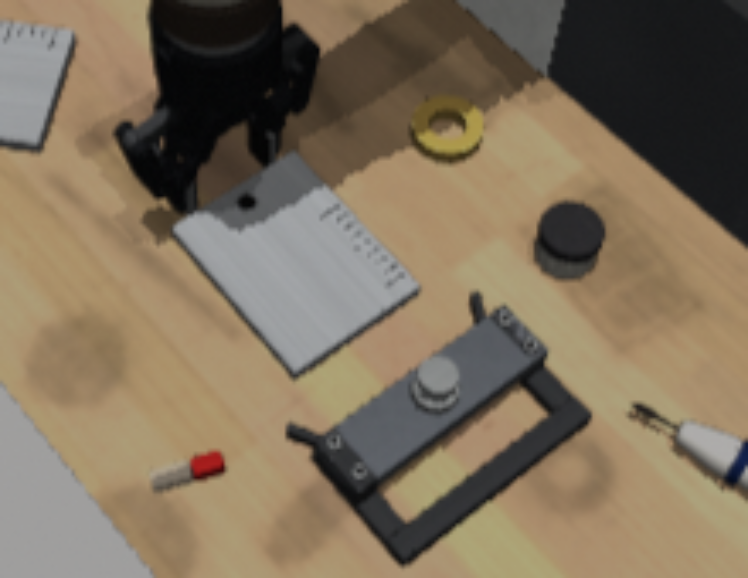

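The plate now lies square in front of the gauge at about (-130, -1.7) mm, its far edge running crop (297,375) to (418,290). I'll push straight in, with the last millimetres done slowly.

jog_arm --travel '[[4, 0, 0], [9, 0, 0], [14, 0, 0], [20, 0, 0], [26, 0, 0], [31, 0, 0], [36, 0, 0], [41, 0, 0], [46, 0, 0], [51, 0, 0], [55, 0, 0], [58, 0, 0], [60, 0, 0], [60, 0, 0]]' --rot '[[0, 0, 0], [0, 0, 0], [0, 0, 0], [0, 0, 0], [0, 0, 0], [0, 0, 0], [0, 0, 0], [0, 0, 0], [0, 0, 0], [0, 0, 0], [0, 0, 0], [0, 0, 0], [0, 0, 0], [0, 0, 0]]' --gripper '[0.35, 0.35, 0.35, 0.35, 0.35, 0.35, 0.35, 0.35, 0.35, 0.35, 0.35, 0.35, 0.35, 0.35]'

```text
time: 8.12
position: [0.5523, 0.0152, -0.0007]
tool_rot: [-2.263, -2.178, -0.001]
contact_force: [-0.5, -1.2, 1.1]
width: 0.0557
grasp_force: 1.0
```

jog_arm --travel '[[4, 0, 0], [8, 0, 0], [13, 0, 0], [18, 0, 0], [23, 0, 0], [28, 0, 0], [33, 0, 0], [37, 0, 0], [40, 0, 0], [42, 0, 0], [43, 0, 0], [43, 0, 0]]' --rot '[[0, 0, 0], [0, 0, 0], [0, 0, 0], [0, 0, 0], [0, 0, 0], [0, 0, 0], [0, 0, 0], [0, 0, 0], [0, 0, 0], [0, 0, 0], [0, 0, 0], [0, 0, 0]]' --gripper '[0.35, 0.35, 0.35, 0.35, 0.35, 0.35, 0.35, 0.35, 0.35, 0.35, 0.35, 0.35]'

```text
time: 9.62
position: [0.554, 0.058, -0.0007]
tool_rot: [-2.264, -2.178, -0.0]
contact_force: [0.4, -2.4, 1.1]
width: 0.0556
grasp_force: 1.5
```

Run:
```python
from h import *
o=ctrl.get_obs(); print(o['time'],o['contact_force'],gf(o['position']))
r,b,w=corners('s4'); print(r,b)
```

```text
9.625 [ 0.36992004 -2.40365639  1.11091314] [[-103.10282145   -0.24118347]]
((-58.261009216308594, -1.7245445251464844), (97.66046905517578, 66.44956970214844), 89.54236602783203) [[-91.87475  -50.287853]
 [-25.427298 -50.818592]
 [-24.64727   46.838764]
 [-91.09472   47.369503]]
```

jog_arm --travel '[[1, 0, 0], [2, 0, 0], [3, 0, 0], [4, 0, 0], [5, 0, 0], [6, 0, 0], [6, 0, 0]]' --rot '[[0, 0, 0], [0, 0, 0], [0, 0, 0], [0, 0, 0], [0, 0, 0], [0, 0, 0], [0, 0, 0]]' --gripper '[0.35, 0.35, 0.35, 0.35, 0.35, 0.35, 0.35]'

```text
time: 10.55
position: [0.5542, 0.064, -0.0007]
tool_rot: [-2.264, -2.178, -0.0]
contact_force: [-0.1, -2.7, 0.4]
width: 0.0557
grasp_force: 1.5
```

jog_arm --travel '[[0.5, 0, 0], [1, 0, 0], [1, 0, 0]]' --rot '[[0, 0, 0], [0, 0, 0], [0, 0, 0]]' --gripper '[0.35, 0.35, 0.35]'

```text
time: 10.92
position: [0.5543, 0.0649, -0.0007]
tool_rot: [-2.264, -2.178, -0.0]
contact_force: [0.2, -4.5, 0.8]
width: 0.0552
grasp_force: 1.7
```

jog_arm --travel '[[0.5, 0, 0], [1, 0, 0], [1, 0, 0]]' --rot '[[0, 0, 0], [0, 0, 0], [0, 0, 0]]' --gripper '[0.35, 0.35, 0.35]'

```text
time: 11.3
position: [0.5543, 0.0659, -0.0007]
tool_rot: [-2.264, -2.178, -0.0]
contact_force: [-0.8, -3.9, -0.2]
width: 0.0555
grasp_force: 1.7
```

jog_arm --travel '[[0.5, 0, 0], [1, 0, 0], [1.5, 0, 0], [1.5, 0, 0]]' --rot '[[0, 0, 0], [0, 0, 0], [0, 0, 0], [0, 0, 0]]' --gripper '[0.35, 0.35, 0.35, 0.35]'

```text
time: 11.8
position: [0.5543, 0.067, -0.0007]
tool_rot: [2.264, 2.178, -0.001]
contact_force: [-1.2, -4.9, 1.2]
width: 0.0553
grasp_force: 2.5
```

jog_arm --travel '[[0.5, 0, 0], [1, 0, 0], [1.5, 0, 0], [1.5, 0, 0]]' --rot '[[0, 0, 0], [0, 0, 0], [0, 0, 0], [0, 0, 0]]' --gripper '[0.35, 0.35, 0.35, 0.35]'

```text
time: 12.3
position: [0.5543, 0.067, -0.0007]
tool_rot: [2.263, 2.175, -0.004]
contact_force: [-0.7, -8.4, 2.6]
width: 0.0556
grasp_force: 4.4
```

Run:
```python
from h import *
o=ctrl.get_obs(); print(o['time'],o['contact_force'],gf(o['position']))
r,b,w=corners('s5'); print(r,b)
```

```text
12.3 [-0.68447569 -8.41484667  2.6187912 ] [[-94.02858619  -0.25223421]]
((-53.64362335205078, -2.0515289306640625), (97.17738342285156, 57.20986557006836), 89.54236602783203) [[-82.63573  -50.410202]
 [-25.427687 -50.86714 ]
 [-24.65152   46.307144]
 [-81.85956   46.764084]]
```

The arm stalled at y = 0.067 with 8 N, so the plate is home against the stop and square to about 0.5°. I'll retreat, lift, shut the fingers and check the plunger position.

jog_arm --travel '[[-3, 0, 0], [-10, 0, 0], [-20, 0, 0], [-25, 0, -5], [-25, 0, -30], [-25, 0, -60], [-25, 0, -90], [-25, 0, -100], [-25, 0, -100], [-25, 0, -100]]' --rot '[[0, 0, 0], [0, 0, 0], [0, 0, 0], [0, 0, 0], [0, 0, 0], [0, 0, 0], [0, 0, 0], [0, 0, 0], [0, 0, 0], [0, 0, 0]]' --gripper '[0.35, 0.35, 0.35, 0.35, 0.35, 0.7, 1, 1, 1, 1]'

```text
time: 13.6
position: [0.5525, 0.0437, 0.098]
tool_rot: [-2.263, -2.177, 0.003]
contact_force: [0.1, 0.2, -0.0]
width: 0.0
grasp_force: 0.0
```

Run:
```python
from h import *
o=ctrl.get_obs(); print(o['time'],o['position'],o['contact_force'],gf(o['position']),o['width'])
r,b,w=corners('s6'); print(r,b)
z=np.load('pics/s6.npz');p,d=z['p'],z['d'];P=cloud('scene',d)
q=gf(P.reshape(-1,3)).reshape(*d.shape,2)
m=(abs(P[...,2]-.058)<.004)&(abs(q)<25).all(-1); print('pl',m.sum(),P[m].mean(0))
m=(g:=p.min(2)>120)&(abs(P[...,2]-.055)<.008)&(abs(q)<25).all(-1)
v,u=np.nonzero(m); print(m.sum(),u.mean(),v.mean(),cast('scene',[[u.mean(),v.mean()]],.058))
cv2.imwrite('pics/s6c.png',cv2.resize(p[190:320,260:400],None,fx=4,fy=4)[:,:,::-1])
```

```text
13.6 [0.55249392 0.04373099 0.09796844] [ 0.07803076  0.23151348 -0.04693718] [[-117.38242476    0.70054141]] 1.7789735744753217e-05
((-53.94666290283203, -1.7832756042480469), (97.70903778076172, 57.82020950317383), 89.54236602783203) [[-83.246056 -50.40533 ]
 [-25.427687 -50.867146]
 [-24.64727   46.83878 ]
 [-82.46564   47.300594]]
pl 113 [0.56045739 0.1630318  0.05738893]
92 328.5 259.5 [[0.55934527 0.16179163 0.058     ]]
```

View pics/s6c.png

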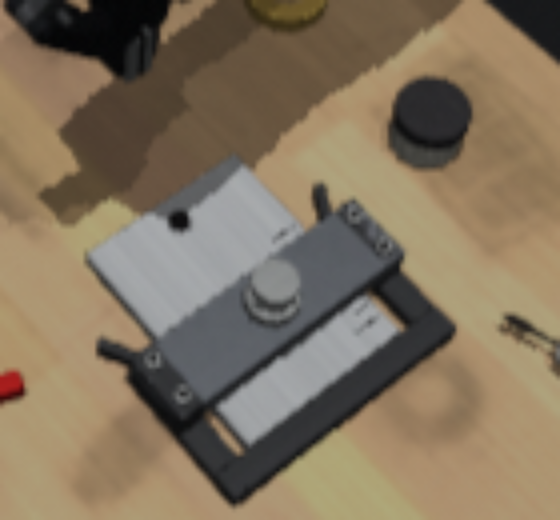

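The plate lies under the bridge with its far edge on the stop bar, crop (250,445) to (400,335). The plunger head is at crop (275,280), world about (0.559, 0.162). I'll go above it.

jog_arm --travel '[[10, 0, 0], [35, 1, 0], [70, 1, 0], [100, 2, 0], [115, 2, 5], [118.5, 2, 18], [118.5, 2, 28], [118.5, 2, 35], [118.5, 2, 37], [118.5, 2, 37]]' --rot '[[0, 0, 0], [0, 0, 0], [0, 0, 0], [0, 0, 0], [0, 0, 0], [0, 0, 0], [0, 0, 0], [0, 0, 0], [0, 0, 0], [0, 0, 0]]' --gripper '[1, 1, 1, 1, 1, 1, 1, 1, 1, 1]'

```text
time: 14.9
position: [0.5602, 0.1616, 0.0623]
tool_rot: [2.265, 2.177, 0.0]
contact_force: [0.6, 0.2, -0.2]
width: -0.0
grasp_force: 0.0
```

jog_arm --travel '[[0, 0, 1], [0, 0, 2], [0, 0, 3], [0, 0, 4], [0, 0, 5], [0, 0, 6], [0, 0, 7], [0, 0, 7]]' --rot '[[0, 0, 0], [0, 0, 0], [0, 0, 0], [0, 0, 0], [0, 0, 0], [0, 0, 0], [0, 0, 0], [0, 0, 0]]' --gripper '[1, 1, 1, 1, 1, 1, 1, 1]'

```text
time: 15.9
position: [0.5601, 0.1622, 0.0554]
tool_rot: [2.264, 2.178, 0.0]
contact_force: [-0.2, -0.4, 2.2]
width: -0.0001
grasp_force: 1.5
```

jog_arm --travel '[[0, 0, 0.5], [0, 0, 1], [0, 0, 1.5], [0, 0, 2], [0, 0, 2], [0, 0, 2]]' --rot '[[0, 0, 0], [0, 0, 0], [0, 0, 0], [0, 0, 0], [0, 0, 0], [0, 0, 0]]' --gripper '[1, 1, 1, 1, 1, 1]'

```text
time: 16.65
position: [0.5601, 0.1622, 0.0536]
tool_rot: [2.264, 2.178, 0.0]
contact_force: [-1.1, 0.2, 5.1]
width: 0.0002
grasp_force: 2.5
```

jog_arm --travel '[[0, 0, 0.5], [0, 0, 1], [0, 0, 1.5], [0, 0, 1.5], [0, 0, 1.5]]' --rot '[[0, 0, 0], [0, 0, 0], [0, 0, 0], [0, 0, 0], [0, 0, 0]]' --gripper '[1, 1, 1, 1, 1]'

```text
time: 17.27
position: [0.5602, 0.1622, 0.0535]
tool_rot: [2.264, 2.178, 0.002]
contact_force: [-4.7, -1.0, 12.5]
width: 0.0001
grasp_force: 6.2
```

The foot is firmly on the plate: 12.5 N, with no further travel. I'll release and retreat upward.

jog_arm --travel '[[0, 0, -2], [0, 0, -5], [0, 0, -15], [0, 0, -40], [0, 0, -70], [-60, 0, -90], [-120, 0, -100], [-140, 0, -100], [-140, 0, -100]]' --rot '[[0, 0, 0], [0, 0, 0], [0, 0, 0], [0, 0, 0], [0, 0, 0], [0, 0, 0], [0, 0, 0], [0, 0, 0], [0, 0, 0]]' --gripper '[1, 1, 1, 1, 1, 1, 1, 1, 1]'

```text
time: 18.4
position: [0.5545, 0.0211, 0.1516]
tool_rot: [-2.267, -2.175, 0.0]
contact_force: [0.4, -0.2, -0.4]
width: -0.0005
grasp_force: 0.0
```

Run:
```python
from h import *
o=ctrl.get_obs(); print(o['time'],o['position'],o['contact_force'])
r,b,w=corners('s7'); print(r)
z=np.load('pics/s7.npz');p,d=z['p'],z['d'];P=cloud('scene',d)
q=gf(P.reshape(-1,3)).reshape(*d.shape,2)
m=(abs(P[...,2]-.057)<.006)&(abs(q)<25).all(-1); print('pl',m.sum(),P[m].mean(0),np.median(P[m],0))
p,d=snap('top','t7')
cv2.imwrite('pics/t7c.png',cv2.resize(p[180:285,160:300],None,fx=5,fy=5)[:,:,::-1])
```

```text
18.4 [0.5544814  0.02113057 0.1516497 ] [ 0.44477605 -0.19427722 -0.35131738]
((-54.03321838378906, -1.7586288452148438), (97.65806579589844, 58.1954231262207), 89.96866607666016)
pl 116 [0.56073047 0.16300609 0.05734389] [0.56117402 0.16293404 0.0573575 ]
```

View pics/t7c.png

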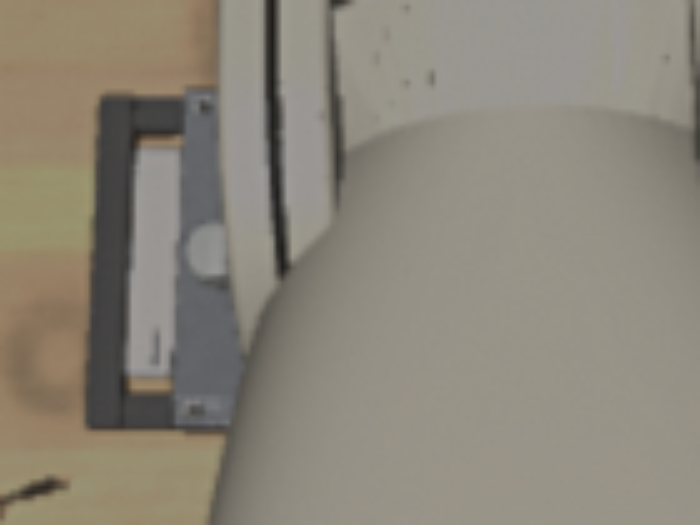

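The top view shows the plate flush against the stop bar along its whole width (x≈133, y 148–378). The plunger is back up at the same height as before the press, and the arm is clear of everything. I'll hand in.

```bash
python3 -c "
from rig import ctrl
print(ctrl.close_job())"
```

```text
the job is handed in; nothing more can be done
None
```

The plate is home and square against the back stop, the plunger was pressed onto it and has sprung back up, and the job is handed in at about 18.5 s; no verdict was returned.

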